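# Prop the drying cabinet's door on its stay

### The job

Set the small drying cabinet to its marked vent width: take the door stay by its black knob, lift it, draw the door open with it, and drop the hole between the two red lines over the brass peg on the roof, so that the bar lies fully home and flat; then let go. Feel for the peg gently - never force the bar down on it or drag it hard against it - and leave the stopper on the roof and everything else where it stands.

Things in the scene. Friction and masses are not known exactly. Their poses are not given: they have to be found in the camera images.
- cabinet: Blue-framed clear drying cabinet, 170 deep, 220 wide, roof at height 170, fixed to the worktop. Origin: on the worktop under the middle of its front face; x points into the cabinet (away from the robot), y to its left, z up. A rail along the roof's front edge rises 8 (x 0 to 16).
- peg_carrier: Aluminium block 50 x 30 x 6 on the roof, origin mid underside at (42, 0, 170) in the cabinet's frame, same axes. A brass peg, 8 diameter (top 1.4: 6), on a collar 16 wide is clamped in its slot along x, up to 8 to either side of the origin (y = 0); where is NOT measured and differs each time. It does not move. Heights over the origin: collar top = seated bar's underside 8, peg top 17.
- door (a joint): Door angle (rad), 0 closed, opens towards the robot to 1.5. Vertical hinge axis at (-8, 100) in the cabinet's frame; at angle t the door (200 wide) runs from there along (-sin t, -cos t). The hinge is stiff (friction 0.15 N m) and stays where it is left. With the marked hole on the peg it reads about 0.5 to 0.7.
- stay_pivot (a point): Where the stay's swivel sits on top of the door, 120 from the door's hinge axis along the door, height 181. The bar swivels here about a vertical axis and lifts about a horizontal axis through this point.
- stay_lift (a joint): Lift angle of the bar (rad): 0 level, its lower stop and the seated height; grows as the knob end is raised, up to 1.0. The bar (about 0.12 kg) drops by its own weight. It reads about 0.08 when the bar's underside lies on the peg's top near the marked hole.
- stay_bar: Steel bar 22 wide, 6 thick, 218 long. Origin: at stay_pivot, mid thickness; x along the bar to the knob, z up. Four holes of 11 diameter at 66, 92, 118, 144 along x; two red lines flank the one at 118. Level, its underside is 8 above the roof, so at the hole it must rise 9 to pass over the peg. It starts level, swung to the cabinet's left of the peg.
- red_hole (a point): Centre of the marked hole at the bar's underside: (118, 0, -3) in stay_bar.
- stay_knob (a point): Centre of the black grip knob, upright cylinder 18 diameter, 28 tall, standing on the bar from 7 to 35 above the bar's mid plane, at (200, 0, 21) in stay_bar.
- stopper: Bystander: red rubber stopper, 36 diameter, 30 tall, on the roof's front right corner; origin under its middle.
- small_bottle: Bystander: small plastic bottle with blue screw cap, 60 diameter, 144 tall; origin under its middle.
- bulb: Bystander: red rubber pipette bulb lying down, 54 x 89 x 55; origin under its middle.
- dropper: Bystander: amber dropper bottle, 42 diameter, 110 tall; origin under its middle.
- bottle: Bystander: white plastic bottle with screw cap, 68 diameter, 164 tall; origin under its middle.
- dish: Bystander: covered glass petri dish on the worktop, 66 diameter, 17 tall; origin under its middle.
- timer: Bystander: white lab timer, 48 x 64 x 59; origin under its middle.

How it is judged:
By the outcome, as a careful person would: the job done as asked, in the order asked, and still so for the second after the job is handed in, with the robot touching nothing.
It also fails if it takes over 64 s, if anything falls off the work surface, if the arm or the gripper's body presses on something with over 40 N, if the wrist force passes 120 N, or if a joint passes its speed limit or range.

### The arm

A 7-joint arm with a two-finger parallel gripper is mounted at the origin on a cart in front of the work surface, level with it; the furniture and walls round the work are solid. World frame = base frame: x ahead of the robot, y to its left, z up, the work surface at z = 0. Lengths are in m, angles in rad, forces in N, time in s.
With the tool pointing down it reaches from about 0.4 to 0.85 m from the base axis. Payload 10.4 kg.
Tool frame: the origin (TCP) lies at the centre of the arm's flange, where the gripper is bolted on; the fingertips stand 182 mm ahead of it and the grasp point (between the pads) lies ahead of it (hold_point_z is the z of the grasp point in the tool frame, in m); z points along the fingers, y is the line along which they close (so a half turn about z gives the same grasp; the last joint's range is limited). The gripper opens to 87 mm and grips with 3 to 60 N. Pads are 19 mm wide; open, the fingers measure 117 mm over their backs; the gripper's body (75 mm by 190 mm) begins 51 mm behind the grasp point.
Start: joints at [1.138, 0.332, -0.065, 1.46, 0.022, 1.35, -0.088], TCP at [0.249, -0.573, 0.405] pointing down, gripper open.
Joint ranges: [-2.6, 2.6], [-0.5, 2.12], [-1.47, 1.34], [0.16, 2.42], [-1.27, 4.41], [0.06, 2.06], [-2.6, 2.6]. Speed limits (rad/s): [2.22, 2.22, 2.79, 2.79, 3.14, 3.14, 3.14].

### API

Orientations are given as a unit quaternion [w, x, y, z].
In Python, from station import * gives the robot as it stands.
- The arm moves only by the shell command python3 -m creep 'ROWS' [OPENING]. ROWS is a JSON object whose one key "motion" holds a list of rows, each a list of 6 numbers: the shift along the tool's x, y, z in units of 30 mm (1.0 is 30 mm), then the turn, a rotation vector about the tool's x, y, z in rad. A call has 1 to 20 rows; each row shifts and turns the commanded pose from where the row before left it, along the tool's axes as they then stand; what a row does not reach is not made up. A row lasts 1/8 s, in which the tool goes at most 62.5 mm and 10.7 degrees, less where a joint would pass 70% of its speed; a pose out of reach is approached as far as the arm can. A call is refused whole if a number of a shift passes 1 or a number of a turn 0.188, either way. A call with a gripper value outside its range is refused whole. OPENING is the opening, from 0 (shut) to 1 (fully open), set as the call begins (- or left out, the last holds). The fingers move at their own pace and stop on an object; the grip force is fixed at half the most. Time passes only in rows, so rows that do not move let the fingers close. It gives the time, the measured TCP pose, the force, the opening and the grip force at its end, in the units of the state.
- get_state(): the state, without advancing time (a new reading comes with each control period).
- read_camera(name): name is "scene" or "top"; returns a dict with "pixels" (384x512x3 uint8, red, green, blue), "mtx" (3x3 intrinsics, pixels), "camera_from_world" (4x4, takes a point from world to camera coordinates). Camera axes: x right, y up, looking along -z (the intrinsics and any distortion apply to the point x, -y, -z); pixel columns grow to the right and rows downward; lengths in m; the calibration is good to about 2 mm. A picture is of the moment at which its call begins. There is no depth.
- close_job(): hands the job in; it is judged then, once.
The state is a dict: "clock": time; "joint_positions": joint angles; "qd": joint speeds; "effort": joint torques, N m; "position": TCP position; "orientation": TCP orientation; "wrist_force": force on the tool from outside, world axes, zero at the start; "moment": the same for the moment, N m; "gripper_width": finger opening in m; "finger_force": force on a finger pad.
Only numpy, scipy, OpenCV 4.12 (cv2) and the standard library are available. Lean on these libraries where they do the work, as an engineer would, in place of code of your own. Each camera call takes 0.05 s, during which the arm holds its last target. There are 200 camera calls.

## Working session

There is one attempt and no reset: what is moved stays moved. The work goes in short steps, Python scripts to look and compute and a shell command to move; the robot and the scene stay as the last step left them, time stands still between calls to the robot, and variables do not carry over. Pictures are saved under pics/ and viewed, at most 10 in all, crops included, and the job is handed in when it is done.

```bash
mkdir -p pics; ls
cat > h.py <<'E'
from station import *
import numpy as np, cv2
def snap(cam,fn=None,crop=None,scale=1):
    r=read_camera(cam); im=r["pixels"][:,:,::-1].copy()
    if crop: x0,y0,x1,y1=crop; im=im[y0:y1,x0:x1]
    if scale!=1: im=cv2.resize(im,None,fx=scale,fy=scale,interpolation=cv2.INTER_CUBIC)
    if fn: cv2.imwrite(fn,im)
    return r
def ray(r,uv,z):
    T=r["camera_from_world"];K=r["mtx"]
    d=np.linalg.inv(K)@np.array([uv[0],uv[1],1]); d=np.array([d[0],-d[1],-d[2]])
    R=T[:3,:3].T; c=-R@T[:3,3]; w=R@d
    return c+w*(z-c[2])/w[2]
def proj(r,p):
    q=r["camera_from_world"]@np.append(p,1); q=r["mtx"]@np.array([q[0],-q[1],-q[2]]); return q[:2]/q[2]
E
python3 - <<'E'
from h import *
r=snap("top","pics/top1.png");s=snap("scene","pics/scene1.png")
for k in(r,s): print(k.keys(),k["mtx"],k["camera_from_world"])
st=get_state();print({k:np.round(v,4) if not isinstance(v,str) else v for k,v in st.items()})
E
```

```text
pics
dict_keys(['pixels', 'mtx', 'camera_from_world']) [[391.4346077    0.         251.24828386]
 [  0.         391.4346077  186.71035033]
 [  0.           0.           1.        ]] [[-0.00556327 -0.99970367  0.02369854 -0.23308385]
 [ 0.99726494 -0.00379994  0.07381198 -0.56196918]
 [-0.07370005  0.02404436  0.99699056 -1.21269635]
 [ 0.          0.          0.          1.        ]]
dict_keys(['pixels', 'mtx', 'camera_from_world']) [[355.44805279   0.         252.41895227]
 [  0.         355.44805279 186.54222385]
 [  0.           0.           1.        ]] [[-0.7064997  -0.70769709  0.00479574  0.22836393]
 [ 0.49428505 -0.48857633  0.71901005 -0.480567  ]
 [-0.50649824  0.51035085  0.69498313 -0.89230553]
 [ 0.          0.          0.          1.        ]]
{'clock': np.float64(0.1), 'joint_positions': array([ 1.1384,  0.3328, -0.0647,  1.4608,  0.0216,  1.3499, -0.0885]), 'qd': array([-0.0011,  0.0015, -0.0005, -0.0017,  0.0003, -0.002 ,  0.0009]), 'effort': array([ 1.00000e-03, -6.24545e+01,  2.42000e-02, -3.90722e+01,
       -6.14000e-02,  3.65000e-02,  0.00000e+00]), 'position': array([ 0.249 , -0.5731,  0.404 ]), 'orientation': array([-6.000e-04,  9.791e-01,  2.035e-01, -2.000e-04]), 'wrist_force': array([-0.2058, -0.5232, -0.5107]), 'moment': array([-0.0161, -0.0173,  0.0106]), 'finger_force': np.float64(0.0), 'gripper_width': np.float64(0.0871)}
```

View pics/top1.png

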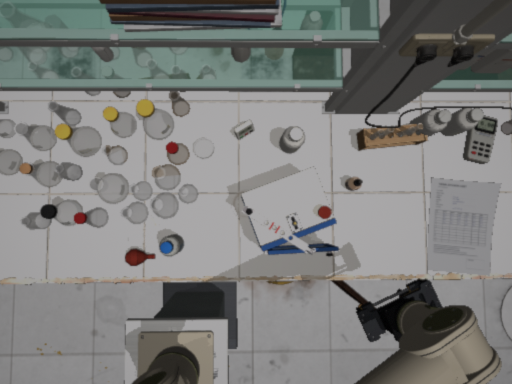

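View pics/scene1.png

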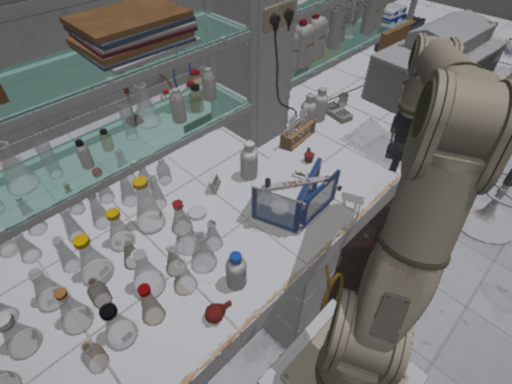

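Run:
```python
from h import *
r=snap("top","pics/top2.png",(225,155,355,265),6)
r=snap("scene","pics/scene2.png",(235,155,365,245),6)
```

```text
(no output)
```

View pics/top2.png

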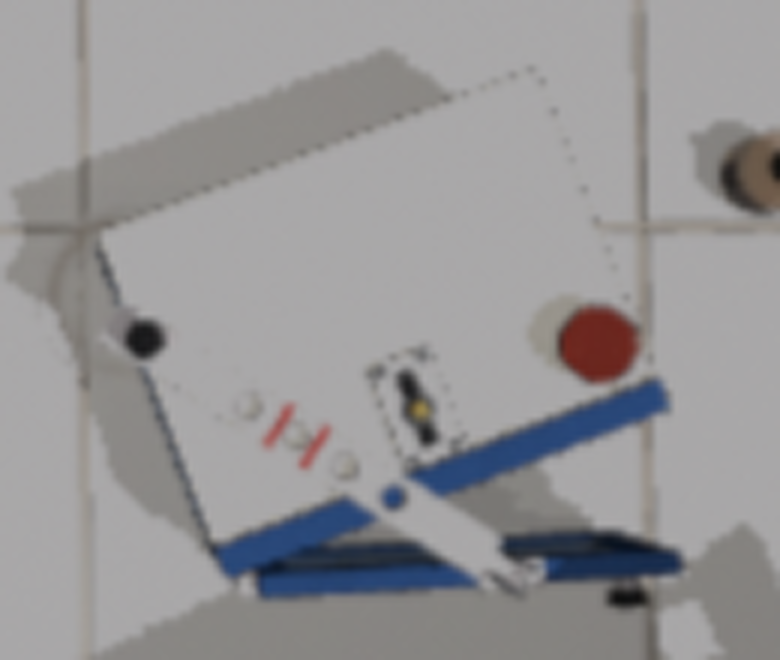

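View pics/scene2.png

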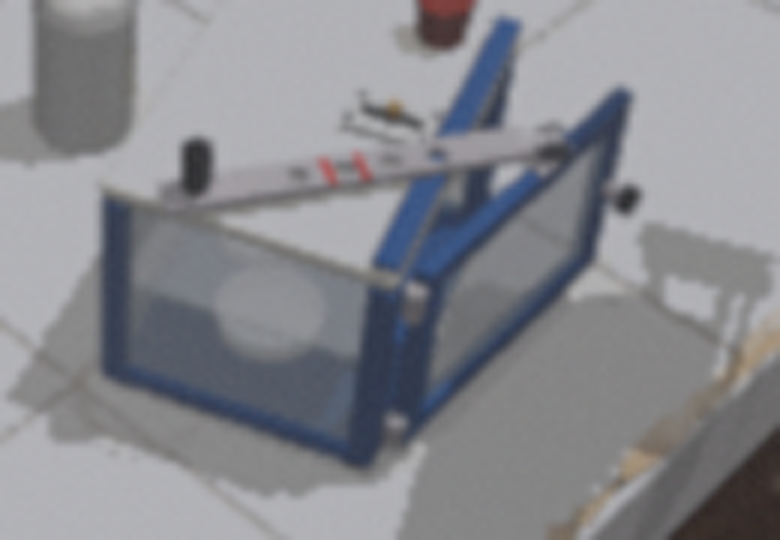

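```bash
cat > fit.py <<'E'
from h import *
from scipy.optimize import least_squares
def unit(a): return np.array([np.cos(a),np.sin(a)])
def model(p):
    cx,cy,yaw,t,phi,pg=p
    def C(x,y,z): return np.array([cx+x*np.cos(yaw)-y*np.sin(yaw),cy+x*np.sin(yaw)+y*np.cos(yaw),z])
    piv=np.array([-.008,.1])+.12*np.array([-np.sin(t),-np.cos(t)])
    def B(l,z): q=piv+l*unit(phi); return C(q[0],q[1],z)   # phi: bar dir in cabinet frame
    return C,B
E
cat > f1.py <<'E'
from fit import *
T=read_camera("top");S=read_camera("scene")
def px(U,o): return (np.array(U)+.5)/6-.5+np.array(o)
ot,os=(225,155),(235,155)
def pts(p):
    C,B=model(p)
    top=[(C(.17,.11,.17),(100,232)),(C(.17,-.11,.17),(535,70)),(C(0,.11,.178),(228,577)),(C(0,-.11,.178),(668,408)),(C(.016,-.11,.178),(655,378)),
     (C(.042+p[5],0,.187),(420,410)),(B(.2,.216),(145,338)),(B(.118,.184),(298,436)),(B(.144,.184),(248,406)),(B(.092,.184),(345,466)),(B(.066,.184),(393,497))]
    sc=[(C(.17,.11,.17),(103,187)),(C(.042+p[5],0,.187),(393,105)),(B(.2,.216),(198,145)),(B(.118,.184),(346,168)),(B(.092,.184),(392,158)),(B(.144,.184),(300,174)),(B(.066,.184),(437,153)),(C(0,.11,0),(360,465)),(C(.17,.11,0),(103,375))]
    return [proj(T,a)-px(u,ot) for a,u in top]+[proj(S,a)-px(u,os) for a,u in sc]
c=ray(T,px((228,577),ot),.178)
r=least_squares(lambda p:np.ravel(pts(p)),[c[0],c[1],-.3,.3,1,0],loss='soft_l1')
p=r.x;print(np.round(p,4));print(np.round(pts(p),2).tolist())
C,B=model(p)
print("peg",C(.042+p[5],0,.187),"knob",B(.2,.202),"hinge",C(-.008,.1,.18),"piv",B(0,.181))
np.save("p.npy",p)
E
python3 f1.py
```

```text
[ 4.110e-01 -3.642e-01  3.500e-01  3.045e-01  6.494e-01  1.000e-04]
[[-0.64, -0.36], [0.48, -0.52], [-0.42, 0.26], [0.9, 0.24], [0.97, -0.21], [0.08, -0.46], [0.2, -0.18], [-0.17, -0.23], [0.12, -0.35], [0.05, -0.1], [0.11, -0.14], [-0.57, -0.46], [0.51, 0.03], [0.09, 0.34], [-0.02, 0.24], [0.09, 0.76], [-0.19, 0.4], [0.32, 0.45], [1.52, 3.82], [-0.69, 2.65]]
peg [ 0.45054967 -0.34970972  0.187     ] knob [ 0.48277031 -0.22460809  0.202     ] hinge [ 0.3691605  -0.27296446  0.18      ] piv [ 0.37461367 -0.39284049  0.181     ]
```

```bash
python3 -m creep '{"motion":[[0,0,-0.7,0,0,0],[0.74,-0.47,0,0,0,0],[0.74,-0.47,0,0,0,0],[0.74,-0.47,0,0,0,0],[0.74,-0.47,0,0,0,0],[0.74,-0.47,0,0,0,0],[0.74,-0.47,0,0,0,0],[0.74,-0.47,0,0,0,0],[0.74,-0.47,0,0,0,0],[0.74,-0.47,0,0,0,0],[0.74,-0.47,0,0,0,0],[0.74,-0.47,0,0,0,0],[0.74,-0.47,0,0,0,0],[0.74,-0.47,0,0,0,0],[0.74,-0.47,0,0,0,0],[0.74,-0.47,0,0,0,0],[0.7,-0.5,0,0,0,0]]}' 1
python3 -m creep '{"motion":[[0,0,0,0,0,-0.15],[0,0,0,0,0,-0.15],[0,0,0,0,0,-0.15],[0,0,0,0,0,-0.14],[0,0,0,0,0,0],[0,0,0,0,0,0]]}'
python3 go.py .4828 -.2246 .200 1.0 0 3
```

```text
clock: 2.42
position: [0.4839, -0.2237, 0.4258]
orientation: [0.0, 0.979, 0.203, 0.0]
wrist_force: [0.6, -0.4, 0.3]
gripper_width: 0.087
finger_force: 0.0
clock: 3.18
position: [0.4834, -0.2245, 0.4258]
orientation: [0.0, 0.878, 0.478, 0.0]
wrist_force: [-0.3, -0.2, -0.3]
gripper_width: 0.0867
finger_force: 0.0
now [ 0.48344805 -0.22452208  0.26227684] shift tool [-0.01410215 -0.01630371  2.07589345] turn [ 1.25275932e-04  5.59933073e-05 -3.40135622e-03]
[[-0.005, -0.005, 0.692, 0.0, 0.0, -0.001], [-0.004, -0.006, 0.692, 0.0, 0.0, -0.001], [-0.005, -0.005, 0.692, 0.0, 0.0, -0.001]]
```

```bash
python3 -m creep '{"motion":[[0,0,0.6,0,0,0],[0,0,0.6,0,0,0],[0,0,0.58,0,0,0],[0,0,0,0,0,0],[0,0,0,0,0,0]]}'
python3 -m creep '{"motion":[[0,0,0,0,0,0],[0,0,0,0,0,0],[0,0,0,0,0,0],[0,0,0,0,0,0],[0,0,0,0,0,0],[0,0,0,0,0,0]]}' 0
python3 - <<'E'
from h import *
snap("scene","pics/g1.png",(225,110,345,210),6)
E
```

```text
clock: 3.8
position: [0.4836, -0.2245, 0.3726]
orientation: [0.0, 0.878, 0.479, 0.0]
wrist_force: [0.4, -0.2, -0.5]
gripper_width: 0.0871
finger_force: 0.0
clock: 4.55
position: [0.4835, -0.2244, 0.3724]
orientation: [0.0, 0.878, 0.479, 0.0]
wrist_force: [-0.7, -0.2, -0.1]
gripper_width: 0.0351
finger_force: 0.0
```

View pics/g1.png

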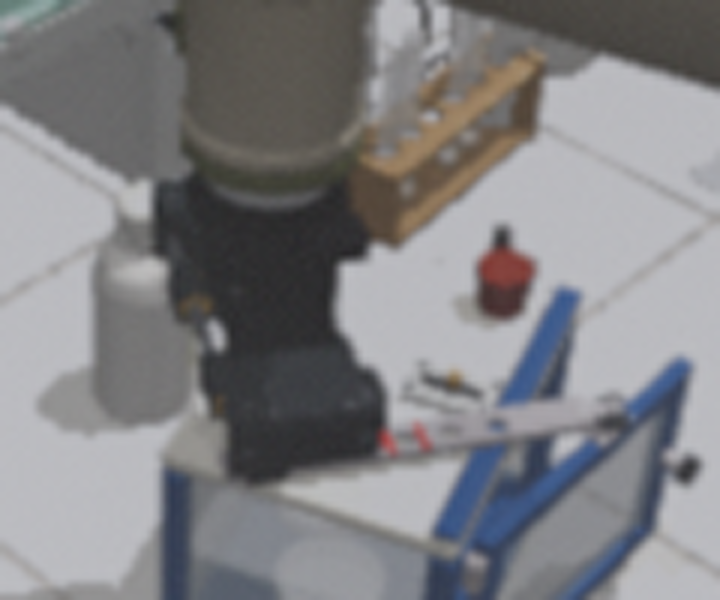

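The gripper stands over the knob end of the bar (finger block at about (300,420) in the crop) and is still closing. I'll let the fingers finish.

```bash
python3 -m creep '{"motion":[[0,0,0,0,0,0],[0,0,0,0,0,0],[0,0,0,0,0,0],[0,0,0,0,0,0],[0,0,0,0,0,0]]}'
cat > plan.py <<'E'
from fit import *; from go import *; import sys
from scipy.optimize import brentq
p=np.load("p.npy"); 
gz=.0276  # grasp height above bar mid plane
def door_goal(px,py=0):
    f=lambda t: np.hypot(px+.008+.12*np.sin(t),py-.1+.12*np.cos(t))-.118
    return brentq(f,.35,1.0)
def grasp(t,phi,lift,L=.2):
    q=p.copy(); q[3]=t;q[4]=phi; C,B=model(q)
    l=L*np.cos(lift)-gz*np.sin(lift); z=.181+L*np.sin(lift)+gz*np.cos(lift)
    return B(l,z),phi+p[2]
E
python3 - <<'E'
from plan import *
px=.042+p[5]; t=door_goal(px); 
piv=np.array([-.008,.1])+.12*np.array([-np.sin(t),-np.cos(t)]); phi=np.arctan2(-piv[1],px-piv[0])
print("goal t,phi",t,phi)
print("start",grasp(p[3],p[4],0)); print("lift.15",grasp(p[3],p[4],.15)); print("goal .15",grasp(t,phi,.15));print("goal 0",grasp(t,phi,0))
for d in(-.008,.008):print(door_goal(px+d))
c,r=cur();print(c+r.apply([0,0,H]))
E
```

```text
clock: 5.22
position: [0.4835, -0.2245, 0.3724]
orientation: [0.0, 0.878, 0.479, 0.0]
wrist_force: [0.6, -0.0, 1.0]
gripper_width: 0.017
finger_force: 30.0
goal t,phi 0.6009929682731722 -0.008703971539027949
start (array([ 0.48277031, -0.22460809,  0.2086    ]), np.float64(0.9994284053202964))
lift.15 (array([ 0.47932537, -0.22996653,  0.23817771]), np.float64(0.9994284053202964))
goal .15 (array([ 0.52181749, -0.32439661,  0.23817771]), np.float64(0.3412846293817091))
goal 0 (array([ 0.52782036, -0.3222645 ,  0.2086    ]), np.float64(0.3412846293817091))
0.682201941040161
0.5215847159619317
[ 0.4834869  -0.22447802  0.20886322]
```

```bash
cat > path.py <<'E'
# path.py t phi lift N [t phi lift N ...] from current joint estimate (js.npy = commanded t,phi,lift)
from plan import *
def run(targets,j0):
    c,r=cur(); off=c+r.apply([0,0,H])-grasp(*j0)[0]; print("offset mm",np.round(off*1e3,1))
    out=[];j=np.array(j0,float)
    for t,ph,l,n in targets:
        jt=np.array([t,ph,l])
        for i in range(1,int(n)+1):
            k=j+(jt-j)*i/n; g,yaw=grasp(*k); P,Q=pose(*(g+off),yaw,k[2])
            d=np.append(r.inv().apply(P-c)/.03,(r.inv()*Q).as_rotvec()); d=np.round(d,2); out.append((d+0).tolist())
            c=c+r.apply(d[:3]*.03); r=r*R.from_rotvec(d[3:])
        j=jt
    for o in out: print(str(o).replace(" ",""),end=",")
    print("\nend",c+r.apply([0,0,H]))
E
python3 - <<'E'
from path import *
run([(p[3],p[4],.15,6)],(p[3],p[4],0))
run([(p[3],p[4],.15,6),(.601,-.0087,.15,20)],(p[3],p[4],0))
E
```

```text
offset mm [0.7 0.1 0.3]
[-0.16,0.0,-0.16,0.0,0.03,0.0],[-0.16,0.0,-0.17,0.0,0.02,0.0],[-0.16,0.0,-0.16,0.0,0.03,0.0],[-0.16,0.0,-0.17,0.0,0.02,0.0],[-0.16,0.0,-0.17,0.0,0.03,0.0],[-0.17,0.0,-0.16,0.0,0.02,0.0],
end [ 0.47996752 -0.22995165  0.23840092]
offset mm [0.7 0.1 0.3]
[-0.16,0.0,-0.16,0.0,0.03,0.0],[-0.16,0.0,-0.17,0.0,0.02,0.0],[-0.16,0.0,-0.16,0.0,0.03,0.0],[-0.16,0.0,-0.17,0.0,0.02,0.0],[-0.16,0.0,-0.17,0.0,0.03,0.0],[-0.17,0.0,-0.16,0.0,0.02,0.0],[-0.03,0.14,-0.01,0.0,0.0,0.03],[-0.04,0.13,0.0,-0.01,0.0,0.04],[-0.04,0.14,-0.01,0.0,0.0,0.03],[-0.04,0.14,0.0,-0.01,0.0,0.03],[-0.04,0.14,-0.01,0.0,0.0,0.03],[-0.04,0.14,-0.01,-0.01,0.0,0.04],[-0.04,0.14,0.0,0.0,0.0,0.03],[-0.04,0.14,-0.01,-0.01,0.0,0.03],[-0.04,0.15,-0.01,0.0,0.0,0.03],[-0.05,0.14,0.0,-0.01,0.0,0.04],[-0.04,0.14,-0.01,0.0,0.0,0.03],[-0.05,0.15,-0.01,-0.01,0.0,0.03],[-0.04,0.14,0.0,0.0,0.0,0.03],[-0.05,0.15,-0.01,-0.01,0.0,0.04],[-0.05,0.15,-0.01,0.0,0.0,0.03],[-0.05,0.14,-0.01,-0.01,0.0,0.03],[-0.04,0.15,0.0,0.0,0.0,0.03],[-0.05,0.15,-0.01,-0.01,0.0,0.04],[-0.05,0.15,-0.01,0.0,0.0,0.03],[-0.05,0.15,-0.01,-0.01,0.0,0.03],
end [ 0.52256548 -0.32448068  0.2385107 ]
```

```bash
python3 -m creep '{"motion":[[-0.16,0,-0.16,0,0.03,0],[-0.16,0,-0.17,0,0.02,0],[-0.16,0,-0.16,0,0.03,0],[-0.16,0,-0.17,0,0.02,0],[-0.16,0,-0.17,0,0.03,0],[-0.17,0,-0.16,0,0.02,0],[0,0,0,0,0,0],[0,0,0,0,0,0]]}'
python3 - <<'E'
from path import *
run([(.601,-.0087,.15,20)],(p[3],p[4],.15))
snap("scene","pics/l1.png",(225,130,345,220),6)
E
```

```text
clock: 6.22
position: [0.4667, -0.2504, 0.3999]
orientation: [-0.036, 0.875, 0.478, 0.065]
wrist_force: [-0.1, -0.5, -1.5]
gripper_width: 0.017
finger_force: 30.0
offset mm [0.5 0.  0. ]
[-0.04,0.14,-0.01,-0.01,0.0,0.03],[-0.04,0.13,0.0,0.0,0.0,0.04],[-0.04,0.14,-0.01,0.0,0.0,0.03],[-0.03,0.14,0.0,-0.01,0.0,0.03],[-0.04,0.14,-0.01,0.0,0.0,0.03],[-0.05,0.14,-0.01,-0.01,0.0,0.04],[-0.04,0.14,0.0,0.0,0.0,0.03],[-0.04,0.14,-0.01,-0.01,0.0,0.03],[-0.04,0.14,-0.01,0.0,0.0,0.03],[-0.05,0.15,0.0,-0.01,0.0,0.04],[-0.04,0.14,-0.01,0.0,0.0,0.03],[-0.05,0.15,-0.01,-0.01,0.0,0.03],[-0.04,0.14,0.0,0.0,0.0,0.03],[-0.05,0.15,-0.01,-0.01,0.0,0.04],[-0.05,0.14,-0.01,0.0,0.0,0.03],[-0.04,0.15,-0.01,-0.01,0.0,0.03],[-0.05,0.15,0.0,0.0,0.0,0.03],[-0.05,0.15,-0.01,-0.01,0.0,0.04],[-0.05,0.15,-0.01,0.0,0.0,0.03],[-0.05,0.15,-0.01,-0.01,0.0,0.03],
end [ 0.52228428 -0.32466126  0.23830347]
```

View pics/l1.png

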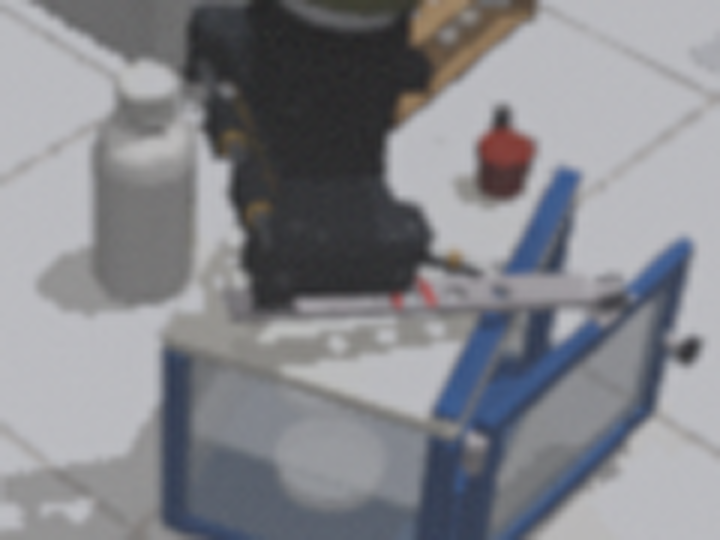

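The bar is raised: its shadow is visible on the roof at (390,345) and the knob end sits at (240,300). The knob is held. Now I'll draw the door open.

```bash
python3 -m creep '{"motion":[[-0.04,0.14,-0.01,-0.01,0,0.03],[-0.04,0.13,0,0,0,0.04],[-0.04,0.14,-0.01,0,0,0.03],[-0.03,0.14,0,-0.01,0,0.03],[-0.04,0.14,-0.01,0,0,0.03],[-0.05,0.14,-0.01,-0.01,0,0.04],[-0.04,0.14,0,0,0,0.03],[-0.04,0.14,-0.01,-0.01,0,0.03],[-0.04,0.14,-0.01,0,0,0.03],[-0.05,0.15,0,-0.01,0,0.04],[-0.04,0.14,-0.01,0,0,0.03],[-0.05,0.15,-0.01,-0.01,0,0.03],[-0.04,0.14,0,0,0,0.03],[-0.05,0.15,-0.01,-0.01,0,0.04],[-0.05,0.14,-0.01,0,0,0.03],[-0.04,0.15,-0.01,-0.01,0,0.03],[-0.05,0.15,0,0,0,0.03],[-0.05,0.15,-0.01,-0.01,0,0.04],[-0.05,0.15,-0.01,0,0,0.03],[-0.05,0.15,-0.01,-0.01,0,0.03]]}' 
python3 -m creep '{"motion":[[0,0,0,0,0,0],[0,0,0,0,0,0]]}'
python3 - <<'E'
from path import *
c,r=cur();print(c+r.apply([0,0,H]),R.as_euler(r*R.from_euler('x',np.pi),'ZYX'), grasp(.601,-.0087,.15))
snap("top","pics/t3.png",(225,165,355,265),6)
E
```

```text
clock: 8.78
position: [0.4994, -0.3329, 0.4002]
orientation: [-0.012, 0.983, 0.169, 0.074]
wrist_force: [1.2, 0.1, -0.8]
gripper_width: 0.0175
finger_force: 30.0
clock: 9.02
position: [0.4992, -0.3326, 0.4]
orientation: [-0.012, 0.983, 0.17, 0.073]
wrist_force: [-0.3, -0.2, -0.7]
gripper_width: 0.0172
finger_force: 30.0
[ 0.52203299 -0.32470415  0.23825133] [ 0.34252154 -0.14851245 -0.0016958 ] (array([ 0.52181641, -0.32439568,  0.23817771]), np.float64(0.3412886009207371))
```

View pics/t3.png

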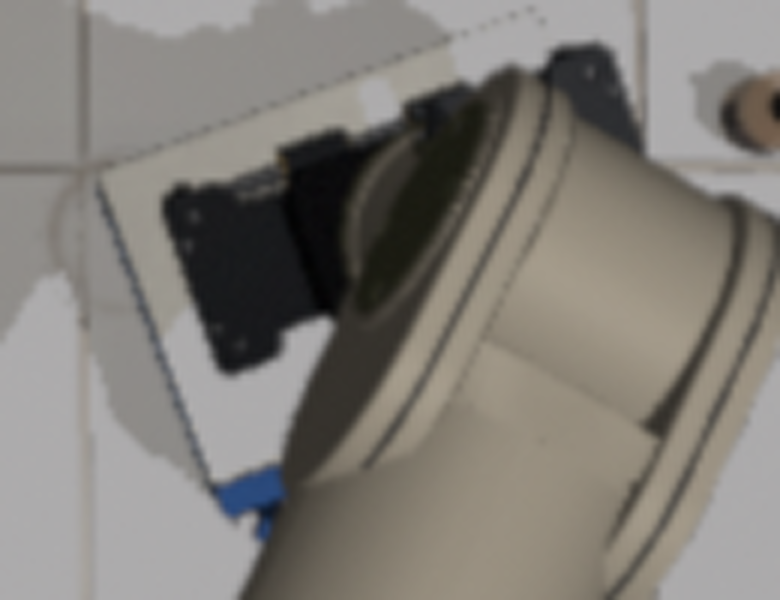

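Run:
```python
from path import *
run([(.601,-.0087,.09,4),(.601,-.0087,.06,4),(.601,-.0087,0,6)],(.601,-.0087,.15))
```

```text
offset mm [ 0.2 -0.3  0.1]
[0.09,0.01,0.1,0.0,-0.01,0.0],[0.09,0.0,0.1,0.0,-0.02,0.0],[0.1,0.0,0.1,0.0,-0.01,0.0],[0.09,0.0,0.1,0.0,-0.02,0.0],[0.05,0.0,0.05,0.0,-0.01,0.0],[0.05,0.0,0.05,0.0,0.0,0.0],[0.04,0.0,0.05,0.0,-0.01,0.0],[0.05,0.0,0.05,0.0,-0.01,0.0],[0.06,0.0,0.07,0.0,-0.01,0.0],[0.07,0.0,0.07,0.0,-0.01,0.0],[0.06,0.0,0.06,0.0,-0.01,0.0],[0.07,0.0,0.07,0.0,-0.01,0.0],[0.06,0.0,0.07,0.0,-0.01,0.0],[0.06,0.0,0.07,0.0,-0.01,0.0],
end [ 0.52788796 -0.32297544  0.20855984]
```

```bash
python3 -m creep '{"motion":[[0.09,0.01,0.1,0,-0.01,0],[0.09,0,0.1,0,-0.02,0],[0.1,0,0.1,0,-0.01,0],[0.09,0,0.1,0,-0.02,0],[0,0,0,0,0,0],[0,0,0,0,0,0]]}' 
python3 -m creep '{"motion":[[0.05,0,0.05,0,-0.01,0],[0,0,0,0,0,0]]}'
python3 -m creep '{"motion":[[0.05,0,0.05,0,0,0],[0,0,0,0,0,0]]}'
cat > w.py <<'E'
from path import *
c,r=cur();s=get_state();print("grasp",np.round((c+r.apply([0,0,H]))*1e3,1),"yaw,tilt",np.round((r*R.from_euler('x',np.pi)).as_euler('ZYX')[:2],3),"F",np.round(s["wrist_force"],1),"M",np.round(s["moment"],2))
E
python3 w.py
```

```text
clock: 9.82
position: [0.5116, -0.3284, 0.3898]
orientation: [-0.007, 0.984, 0.17, 0.044]
wrist_force: [1.5, 0.6, -1.3]
gripper_width: 0.0169
finger_force: 30.0
clock: 10.07
position: [0.5129, -0.328, 0.3883]
orientation: [-0.006, 0.985, 0.17, 0.039]
wrist_force: [1.0, 2.0, -1.5]
gripper_width: 0.0171
finger_force: 30.0
clock: 10.32
position: [0.5141, -0.3278, 0.3866]
orientation: [-0.006, 0.985, 0.17, 0.039]
wrist_force: [-1.5, -0.5, -1.6]
gripper_width: 0.017
finger_force: 30.0
grasp [ 526.2 -323.8  223.6] yaw,tilt [ 0.342 -0.078] F [-1.5 -0.5 -1.6] M [-0.06  0.43 -0.09]
```

```bash
python3 -m creep '{"motion":[[0.04,0,0.05,0,-0.01,0],[0,0,0,0,0,0]]}'
python3 w.py
python3 -m creep '{"motion":[[0.05,0,0.05,0,-0.01,0],[0,0,0,0,0,0]]}'; python3 w.py
```

```text
clock: 10.58
position: [0.5157, -0.3269, 0.3854]
orientation: [-0.005, 0.985, 0.17, 0.034]
wrist_force: [-0.8, -0.5, -0.9]
gripper_width: 0.0173
finger_force: 30.0
grasp [ 526.4 -323.5  222.3] yaw,tilt [ 0.343 -0.069] F [-0.8 -0.5 -0.9] M [ 0.02  0.26 -0.08]
clock: 10.82
position: [0.5174, -0.3263, 0.3841]
orientation: [-0.004, 0.985, 0.17, 0.029]
wrist_force: [0.1, 1.5, -2.0]
gripper_width: 0.0171
finger_force: 30.0
grasp [ 526.6 -323.3  220.9] yaw,tilt [ 0.343 -0.059] F [ 0.1  1.5 -2. ] M [ 0.13 -0.13 -0.07]
```

```bash
python3 -m creep '{"motion":[[0.06,0,0.07,0,-0.01,0],[0,0,0,0,0,0]]}';python3 w.py
python3 -m creep '{"motion":[[0.07,0,0.07,0,-0.01,0],[0,0,0,0,0,0]]}';python3 w.py
```

```text
clock: 11.08
position: [0.5192, -0.3256, 0.382]
orientation: [-0.003, 0.985, 0.17, 0.024]
wrist_force: [1.7, 0.3, -0.8]
gripper_width: 0.0171
finger_force: 30.0
grasp [ 526.9 -323.2  218.7] yaw,tilt [ 0.343 -0.049] F [ 1.7  0.3 -0.8] M [ 0.23 -0.24 -0.12]
clock: 11.32
position: [0.5211, -0.3251, 0.3799]
orientation: [-0.002, 0.985, 0.17, 0.019]
wrist_force: [1.1, 1.5, -0.4]
gripper_width: 0.0173
finger_force: 30.0
grasp [ 527.2 -323.2  216.5] yaw,tilt [ 0.343 -0.039] F [ 1.1  1.5 -0.4] M [ 0.19 -0.08 -0.11]
```

```bash
python3 -m creep '{"motion":[[0.06,0,0.06,0,-0.01,0],[0,0,0,0,0,0]]}';python3 w.py
python3 -m creep '{"motion":[[0.07,0,0.07,0,-0.01,0],[0,0,0,0,0,0]]}';python3 w.py
python3 -m creep '{"motion":[[0.06,0,0.06,0,-0.01,0],[0,0,0,0,0,0]]}';python3 w.py
```

```text
clock: 11.58
position: [0.5229, -0.3244, 0.3782]
orientation: [-0.002, 0.985, 0.17, 0.014]
wrist_force: [0.7, -0.1, -0.6]
gripper_width: 0.0173
finger_force: 30.0
grasp [ 527.4 -323.1  214.8] yaw,tilt [ 0.342 -0.029] F [ 0.7 -0.1 -0.6] M [ 0.18 -0.13 -0.06]
clock: 11.82
position: [0.5248, -0.3238, 0.3761]
orientation: [-0.001, 0.985, 0.17, 0.009]
wrist_force: [-0.7, 0.4, -1.1]
gripper_width: 0.0176
finger_force: 30.0
grasp [ 527.7 -323.   212.6] yaw,tilt [ 0.342 -0.018] F [-0.7  0.4 -1.1] M [ 0.16  0.1  -0.1 ]
clock: 12.08
position: [0.5266, -0.3231, 0.3744]
orientation: [0.0, 0.985, 0.17, 0.004]
wrist_force: [0.0, 0.7, -1.9]
gripper_width: 0.0175
finger_force: 30.0
grasp [ 528.  -322.9  210.9] yaw,tilt [ 0.342 -0.009] F [ 0.   0.7 -1.9] M [ 0.06  0.08 -0.07]
```

```bash
python3 -m creep '{"motion":[[0.04,0,0.05,0,-0.007,0],[0,0,0,0,0,0],[0,0,0,0,0,0]]}';python3 w.py
python3 -m creep '{"motion":[[0,0,0,0,0,0],[0,0,0,0,0,0],[0,0,0,0,0,0],[0,0,0,0,0,0],[0,0,0,0,0,0],[0,0,0,0,0,0],[0,0,0,0,0,0],[0,0,0,0,0,0],[0,0,0,0,0,0]]}' 0.8;python3 w.py
```

```text
clock: 12.45
position: [0.5277, -0.3228, 0.3732]
orientation: [0.001, 0.985, 0.17, 0.001]
wrist_force: [0.1, 0.5, -0.1]
gripper_width: 0.0172
finger_force: 30.0
grasp [ 528.2 -323.   209.7] yaw,tilt [ 0.342 -0.002] F [ 0.1  0.5 -0.1] M [ 0.22 -0.01 -0.11]
clock: 13.58
position: [0.5277, -0.3228, 0.3732]
orientation: [0.001, 0.985, 0.17, 0.001]
wrist_force: [-0.5, -0.4, -0.5]
gripper_width: 0.0694
finger_force: 0.0
grasp [ 528.2 -323.   209.7] yaw,tilt [ 0.342 -0.002] F [-0.5 -0.4 -0.5] M [ 0.04 -0.03  0.02]
```

```bash
python3 -m creep '{"motion":[[0,0,-0.4,0,0,0],[0,0,-0.6,0,0,0],[0,0,-0.8,0,0,0],[0,0,-0.8,0,0,0],[0,0,-0.8,0,0,0],[0,0,-0.6,0,0,0]]}'
python3 -m creep '{"motion":[[-0.9,0.36,0,0,0,0],[-0.9,0.36,0,0,0,0],[-0.9,0.36,0,0,0,0],[-0.9,0.36,0,0,0,0],[-0.9,0.36,0,0,0,0],[-0.9,0.36,0,0,0,0],[-0.9,0.36,0,0,0,0],[-0.9,0.36,0,0,0,0],[-0.9,0.36,0,0,0,0],[-0.9,0.36,0,0,0,0],[-0.9,0.36,0,0,0,0],[0,0,0,0,0,0],[0,0,0,0,0,0]]}'
python3 - <<'E'
from h import *
a=snap("top","pics/a.png",(225,165,355,265),3);b=snap("scene","pics/b.png",(235,155,365,245),3)
A=cv2.imread("pics/a.png");B=cv2.imread("pics/b.png")
k=cv2.resize(np.vstack([A,B]),None,fx=1.04,fy=1.04); cv2.imwrite("pics/end.png",k)
from fit import *; p=np.load("p.npy").copy()
p[3],p[4]=.601,-.0087;C,Bm=model(p)
for r,o in((a,(225,165)),(b,(235,155))):
  print([np.round((proj(r,q)-o)*3.12).tolist() for q in (Bm(.2,.216),Bm(.118,.184),Bm(.144,.184),C(.042,0,.187))])
E
```

```text
clock: 14.32
position: [0.5273, -0.3226, 0.4957]
orientation: [0.002, 0.985, 0.17, 0.002]
wrist_force: [0.2, 0.0, 0.3]
gripper_width: 0.0695
finger_force: 0.0
clock: 15.95
position: [0.2881, -0.5338, 0.4932]
orientation: [0.001, 0.985, 0.171, 0.002]
wrist_force: [0.4, 0.7, -0.7]
gripper_width: 0.0697
finger_force: 0.0
[[189.0, 89.0], [217.0, 179.0], [207.0, 151.0], [217.0, 179.0]]
[[134.0, 10.0], [204.0, 56.0], [181.0, 48.0], [205.0, 53.0]]
```

View pics/end.png

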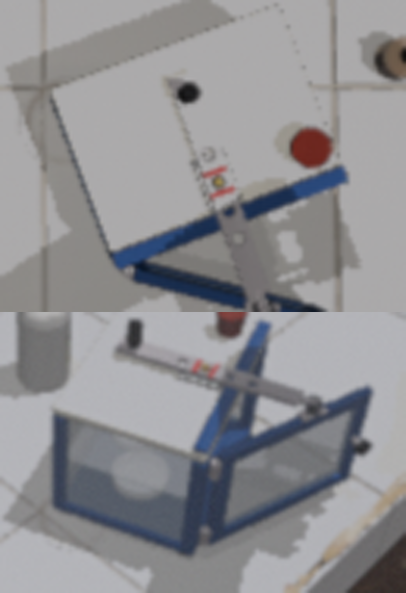

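The top view shows the brass peg in the hole between the red lines at (219,183). In both views the bar lies level, and the stopper has not moved.

```bash
python3 -c "
from station import *
print(close_job())"
```

```text
the job is handed in; nothing more can be done
None
```

The door stay's marked hole is over the brass peg with the bar lying flat, and the knob is released. I met no noticeable resistance on the way down, the stopper is where it was, and I handed the job in at about 16 s of the 64 s allowed.

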